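# Check the spindle's hand brake lever

## Robot

A 7-joint arm with a two-finger parallel gripper is mounted at the origin on the work surface. World frame = base frame: x ahead of the robot, y to its left, z up, the work surface at z = 0. Lengths are in m, angles in rad, forces in N, time in s.
With the tool pointing down it reaches from about 0.375 to 0.925 m from the base axis. Payload 3.1 kg.
Tool frame: the origin (TCP) lies midway between the tips of the shut fingers; the grasp point (between the pads) lies hold_point_z behind it (hold_point_z is the distance from the TCP to the grasp point, in m); z points along the fingers, y is the line along which they close (so a half turn about z gives the same grasp; the last joint's range is limited). The gripper opens to 85 mm and grips with 20 to 120 N. Pads are 22 mm wide; open, the fingers measure 114 mm over their backs; the gripper's body (76 mm by 85 mm) begins 54 mm behind the grasp point. The pads swing forward as they close: fully open they stand 13 mm farther back than shut.
Start: joints at [1.182, 0.383, 0.044, 1.598, -0.018, 1.161, -0.05], TCP at [0.186, -0.623, 0.231] pointing down, gripper open.
Joint ranges: [-2.61, 2.61], [-0.41, 2.15], [-1.48, 1.57], [0, 2.5], [-1.57, 4.71], [0.05, 1.97], [-2.85, 2.85]. Speed limits (rad/s): [2.79, 2.79, 3.14, 3.14, 3.14, 3.14, 3.14].

## Interface

Orientations are given as a unit quaternion [w, x, y, z].
In Python, from rig import read_state, capture, sign_off, silhouettes, hold_point_z gives the robot as it stands.
- The arm moves only by the shell command python3 -m jog 'ROWS' [FORCE]. ROWS is JSON, a list of rows, each an object of numbers: "wx", "wy", "wz": the turn, a rotation vector about the tool's x, y, z each as a share of 2 pi rad, from -1 to 1; "x", "y", "z": the shift along the tool's x, y, z each as a share of 600 mm, from -1 to 1; "hand": the closure, from 0 (fully open) to 1 (shut). In form: [{"wx": .., "wy": .., "wz": .., "x": .., "y": .., "z": .., "hand": ..}, ...]. A call has 1 to 12 rows; each row is the pose to reach, as a shift and turn from the pose commanded when the call began, along the tool's axes at that moment, turning the shorter way round; what a row does not reach only later rows make up. A row lasts 1/10 s, in which the tool goes at most 50 mm and 8.59 degrees, less where a joint would pass 70% of its speed; a pose out of reach is approached as far as the arm can. A call with a number of a shift or a turn outside -1 to 1 is refused whole. A call with a gripper value outside its range is refused whole. The fingers move at their own pace and stop on an object; FORCE is the grip in N (left out, the last holds). Time passes only in rows, so rows that repeat a pose let the fingers close. It gives the time, the measured TCP pose, the force, the opening and the grip force at its end, in the units of the state.
- read_state(): the state, without advancing time (a new reading comes with each control period).
- capture(name): name is "side" or "top" or "wrist"; returns a dict with "pixels" (480x640x3 uint8, red, green, blue), "mtx" (3x3 intrinsics, pixels), "k1" (the pictures are not rectified: a ray, as slopes to the right and down, at radius r is drawn at 1 + k1 r^2 times it, then the intrinsics apply), "rvec" (rotation vector, rad) and "tvec" (3), from world to camera coordinates, as OpenCV has them. Camera axes: x right, y down, z forward; pixel columns grow to the right and rows downward; lengths in m; the calibration is good to about 2 mm. A picture is of the moment at which its call begins. There is no depth.
- sign_off(): hands the job in; it is judged then, once.
Trained networks look in a picture, given as the dict that the camera call returned (one of the last four; its "shot" number tells which), for a name from the list of things; names that differ only in an ending like _2 or _b are one class to them, and where a whole thing is asked for, a point or a joint stands for the part that bears it (a point fixed in the world has none). Each returns a list of dicts, best first, with "score" (0 to 1); they miss things now and then, are a little off and sometimes report something else, mostly with a low value. They report only what shows in the picture. A call takes as long as a camera call. They do not tell look-alikes from the thing itself.
- silhouettes(picture, target): "pixels" (480x640 bool, what is visible of it) and "position" ([column, row] in pixels, amid what is visible of it).
The state is a dict: "t": time; "joint_positions": joint angles; "qd": joint speeds; "joint_efforts": joint torques, N m; "tcp_pos": TCP position; "eef_rot": TCP orientation; "wrist_force": force on the tool from outside, world axes, zero at the start; "torque": the same for the moment, N m; "grip_width": finger opening in m; "finger_force": force on a finger pad.
Only numpy, scipy, OpenCV 4.12 (cv2) and the standard library are available. Lean on these libraries where they do the work, as an engineer would, in place of code of your own. Each camera call takes 0.05 s, during which the arm holds its last target. There are 200 camera calls.

## Task

Check the brake on the polishing spindle: from the outside, press the red hand lever in towards the black bar with the backs of the fingers until it comes up firm, and hold it firm there for two seconds. It must stop short of the bar, so press only the lever: grip nothing, keep the fingers out of the gap between lever and bar, do not touch the bar and do not force the lever. Then ease it back out under the fingers without letting it spring back, and move clear; leave the brass sleeves, oil bottle and scraper where they are.

Things in the scene. Friction and masses are not known exactly. Their poses are not given: they have to be found in the camera images.
- brake_lever (a joint): angle of the red hand lever about its upright pivot, rad: 0 at rest (sprung out), growing as it is pressed in towards the bar; the brake bites firm at 0.28, with the blade still 30 mm clear of the bar at press_point. Pressed there it takes about 2 N to start and 7.5 N just before 0.28; there it meets a rigid stop; do not press it with more than about 25 N. Let go, it springs back hard
- press_point (a point): where to press: middle of the outer face (away from the bar) of the red lever, 155 mm from its pivot; moves with the lever. The lever is a level blade 20 mm high, 13 mm thick, 195 mm from pivot to rounded tip. Own x: level, square to the blade, from its outer face towards the bar (turns with it); y along the blade to the pivot; z up. The blade splays 0.40 rad from the bar at rest, 0.12 pressed in
- lever_pivot (a point): the lever's upright pivot axis, at the lever's mid-height, 150 mm above the bench, 32 mm to the lever's side of the bar's axis; pressed in, the lever turns anticlockwise seen from above. Axes as press_point
- bar: fixed black rubber-gripped round bar, 28 mm thick (end rim 34 mm), level, axis 150 mm above the bench. Origin on the bench under the axis; own y along the bar towards the green headstock, own x level across the bar. It spans y = -116 to +130 mm; the lever lies on its -x side, pivot at x = -32, y = +100 mm. The headstock, up to 240 mm high, begins at y = +110 mm
- sleeve_a: loose upright brass sleeve, 54 mm across, 110 mm tall, open at both ends; origin at its underside's centre; stands past the free end of the bar
- sleeve_b: loose upright brass sleeve like sleeve_a; origin at its underside's centre; stands behind the bar, on the side away from the lever
- oil_bottle: loose upright yellow oil bottle with red cap, 54 mm across, 130 mm tall; origin at its underside's centre; stands behind the bar
- scraper: loose hand scraper with a handle like a screwdriver's, 200 mm long, lying on the bench near the lever's tip; origin at its underside
Things that resemble listed ones, but are neither listed nor needed, are in the scene too. What is shaped like the sleeve_b but orange or pink is not meant. What is shaped like the oil_bottle but pink is not meant.

How it is judged:
By the outcome, as a careful person would: the job done as asked, in the order asked, and still so for the second after the job is handed in, with the robot touching nothing.
It also fails if it takes over 45 s, if anything falls off the work surface, if the arm or the gripper's body presses on something with over 40 N, if the wrist force passes 120 N, or if a joint passes its speed limit or range.

## Working session

There is one attempt and no reset: what is moved stays moved. The work goes in short steps, Python scripts to look and compute and a shell command to move; the robot and the scene stay as the last step left them, time stands still between calls to the robot, and variables do not carry over. Pictures are saved under pics/ and viewed, at most 10 in all, crops included, and the job is handed in when it is done.

```bash
ls; mkdir -p pics; python3 - <<'E'
from rig import *
import cv2,numpy as np,rig
s=read_state();print({k:np.round(v,3).tolist() for k,v in s.items()}, hold_point_z if not callable(hold_point_z) else hold_point_z())
for n in("side","top"):
    c=capture(n);cv2.imwrite(f"pics/{n}0.png",c["pixels"][:,:,::-1])
    print(n,c["mtx"].tolist(),c["k1"],c["rvec"],c["tvec"])
    for t in("brake_lever","bar","sleeve_a","oil_bottle","scraper"):
        print(t,[(round(d["score"],2),np.round(d["position"]).tolist(),int(d["pixels"].sum())) for d in silhouettes(c,t)])
E
```

```text
pics
{'t': 0.0, 'joint_positions': [1.182, 0.384, 0.044, 1.6, -0.018, 1.161, -0.05], 'qd': [-0.001, 0.001, 0.003, 0.0, -0.001, 0.001, -0.001], 'joint_efforts': [0.0, -43.346, 1.024, -24.951, 0.011, 0.011, -0.0], 'tcp_pos': [0.186, -0.622, 0.23], 'eef_rot': [-0.001, 0.989, 0.145, -0.0], 'wrist_force': [0.226, 0.26, 0.564], 'torque': [-0.005, 0.006, 0.026], 'finger_force': 0.0, 'grip_width': 0.086} 0.0187
side [[465.67850005472474, 0.0, 322.78436338324065], [0.0, 465.67850005472474, 237.8682548043129], [0.0, 0.0, 1.0]] -0.022015773548902214 [ 0.03575434  2.75858964 -1.42250834] [0.52147331 0.13537176 0.78437369]
brake_lever [(0.72, [356.0, 195.0], 445)]
bar [(0.7, [307.0, 191.0], 980), (0.16, [354.0, 193.0], 478)]
sleeve_a [(0.86, [197.0, 258.0], 1791), (0.85, [281.0, 185.0], 1306), (0.85, [260.0, 253.0], 2045), (0.85, [229.0, 297.0], 2574)]
oil_bottle [(0.92, [192.0, 216.0], 874), (0.62, [240.0, 218.0], 830)]
scraper [(0.8, [373.0, 195.0], 407)]
top [[622.6824443454899, 0.0, 322.61076975676065], [0.0, 622.6824443454899, 232.78495029120683], [0.0, 0.0, 1.0]] 0.06957409732185407 [ 2.17176153 -2.11244604  0.11787718] [-0.06854732  0.54755345  1.26822396]
brake_lever [(0.85, [368.0, 267.0], 659)]
bar []
sleeve_a [(0.92, [477.0, 210.0], 806), (0.65, [340.0, 144.0], 717), (0.58, [300.0, 171.0], 745), (0.57, [345.0, 188.0], 649)]
oil_bottle [(0.81, [392.0, 137.0], 765), (0.58, [381.0, 186.0], 713)]
scraper [(0.59, [477.0, 307.0], 676)]
```

View pics/top0.png

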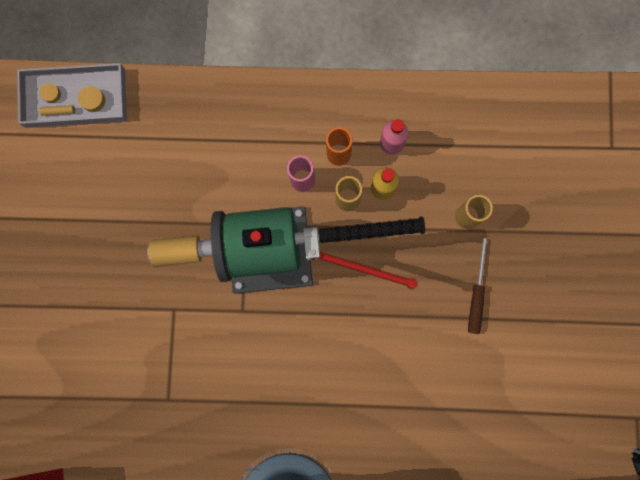

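View pics/side0.png

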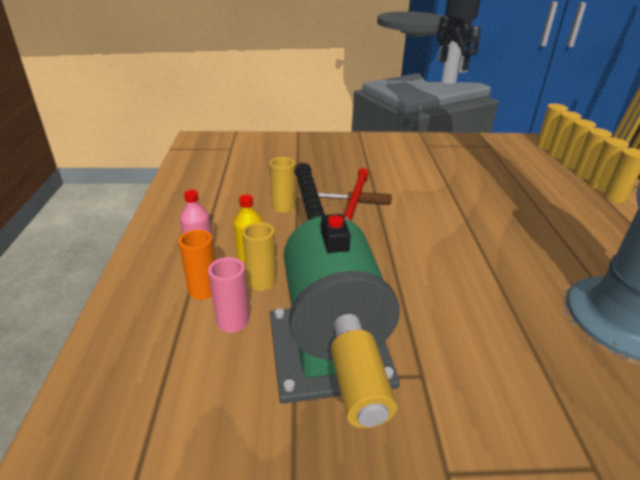

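The top view shows the bar from (312,240) to (422,225). The lever runs from its pivot near (318,256) to its tip at (412,284) on the robot's side. The scraper is near (480,290), well clear.

```bash
cat > h.py <<'E'
from rig import *
import cv2,numpy as np
from scipy.optimize import least_squares
def proj(c,P):
    R=cv2.Rodrigues(np.array(c["rvec"]))[0];q=np.atleast_2d(P)@R.T+np.ravel(c["tvec"])
    s=q[:,:2]/q[:,2:];s=s*(1+c["k1"]*(s**2).sum(1,keepdims=True))
    return s@c["mtx"][:2,:2].T+c["mtx"][:2,2]
def unproj(c,uv,z):
    R=cv2.Rodrigues(np.array(c["rvec"]))[0];t=np.ravel(c["tvec"])
    d=cv2.undistortPoints(np.array(uv,float).reshape(-1,1,2),c["mtx"],np.array([c["k1"],0,0,0.]))[:,0]
    # forward model is 1+k1 r^2 == OpenCV k1
    r=np.c_[d,np.ones(len(d))]@R;o=-R.T@t
    return o+r*((z-o[2])/r[:,2])[:,None]
def redpts(c):
    hsv=cv2.cvtColor(c["pixels"],cv2.COLOR_RGB2HSV)
    m=((hsv[...,0]<6)|(hsv[...,0]>174))&(hsv[...,1]>170)&(hsv[...,2]>70)
    return m
def lever_line(c,d):
    m=d["pixels"]&redpts(c);v,u=np.nonzero(m);return np.c_[u,v]
E
python3 - <<'E'
from h import *
c=capture("top")
d=silhouettes(c,"brake_lever")[0];p=lever_line(c,d)
W=unproj(c,p,0.16)[:,:2];
vx,vy,x0,y0=cv2.fitLine(W.astype(np.float32),cv2.DIST_L1,0,.01,.01).ravel()
u=np.array([vx,vy]);u*=np.sign(u[1]);s=(W-[x0,y0])@u
e0=np.array([x0,y0])+s.min()*u;e1=np.array([x0,y0])+s.max()*u
print("lever n",len(p),"tip",e0,"pivotend",e1,"len",np.ptp(s),"dir",u,np.arctan2(-u[0],u[1]))
g=cv2.cvtColor(c["pixels"],cv2.COLOR_RGB2GRAY)
m=np.zeros_like(g,bool);m[215:250,322:428]=True;m&=g<45
v,uu=np.nonzero(m);B=unproj(c,np.c_[uu,v],.157)[:,:2]
vx,vy,bx,by=cv2.fitLine(B.astype(np.float32),cv2.DIST_L1,0,.01,.01).ravel()
b=np.array([vx,vy]);b*=np.sign(b[1]);t=(B-[bx,by])@b
print("bar n",len(v),"free end",[bx,by]+t.min()*b,"other",[bx,by]+t.max()*b,"dir",b,"ang",np.arctan2(-b[0],b[1]))
n=np.array([b[1],-b[0]]) # own x
org=np.array([bx,by])+t.min()*b+.116*b
piv=org-.032*n+.1*b
print("origin",org,"pivot",piv, "splay",np.arccos(u@b))
tip=e0
print("pivot by lever",tip+.195*u)
for nm in("side",):
    s=capture(nm);q=silhouettes(s,"brake_lever")[0];L=lever_line(s,q)
    print(nm,"lever pix",L.min(0),L.max(0),"proj tip",proj(s,[*tip,.15]),"proj pivot",proj(s,[*piv,.15]), L[L[:,1]<L[:,1].min()+4].mean(0))
E
```

```text
lever n 677 tip [ 0.43909406 -0.23310192] pivotend [ 0.491123   -0.05174001] len 0.18867736684238792 dir [0.27575612 0.96122766] -0.27937624
bar n 1479 free end [ 0.5551536  -0.24701972] other [ 0.52778498 -0.05395414] dir [-0.14035492  0.9901013 ] ang 0.14081986
origin [ 0.53887243 -0.13216798] pivot [ 0.49315369 -0.0376492 ] splay 0.42019606
pivot by lever [ 0.49286651 -0.04566253]
side lever pix [344 169] [367 219] proj tip [[364.31663103 173.20668076]] proj pivot [[343.09452403 233.2040598 ]] [362.78125 170.65625]
```

```bash
cat >> h.py <<'E'
from scipy.spatial.transform import Rotation as Ro
PIV=np.array([.493,-.042]);A0=-.265
def target(a,gap,r=.155,z=.127,half=.0145):
    """tool pose with finger back 'gap' short of outer face at lever angle a"""
    th=A0+a;u=np.array([-np.sin(th),np.cos(th)]);n=np.array([u[1],-u[0]])
    p=PIV-r*u-(.0065+half+gap)*n
    return np.r_[p,z],Ro.from_matrix(np.c_[np.r_[u,0],np.r_[n,0],[0,0,-1]])
def rel(P,R):
    s=read_state();q=s["eef_rot"];R0=Ro.from_quat([q[1],q[2],q[3],q[0]])
    return np.round(R0.inv().apply(P-s["tcp_pos"])/.6,4),np.round((R0.inv()*R).as_rotvec()/2/np.pi,4)
E
python3 - <<'E'
from h import *
P,R=target(0,.035,z=.23);print(P,rel(P,R))
E
```

```text
[ 0.39835888 -0.17692242  0.23      ] (array([ 0.5515, -0.6105,  0.0021]), array([ 0.    ,  0.    , -0.1615]))
```

```bash
python3 -m jog '[{"x":0.5515,"y":-0.6105,"z":0.0,"wz":-0.1615,"hand":1},{"x":0.5515,"y":-0.6105,"z":0.0,"wz":-0.1615,"hand":1},{"x":0.5515,"y":-0.6105,"z":0.0,"wz":-0.1615,"hand":1},{"x":0.5515,"y":-0.6105,"z":0.0,"wz":-0.1615,"hand":1},{"x":0.5515,"y":-0.6105,"z":0.0,"wz":-0.1615,"hand":1},{"x":0.5515,"y":-0.6105,"z":0.0,"wz":-0.1615,"hand":1},{"x":0.5515,"y":-0.6105,"z":0.0,"wz":-0.1615,"hand":1},{"x":0.5515,"y":-0.6105,"z":0.0,"wz":-0.1615,"hand":1},{"x":0.5515,"y":-0.6105,"z":0.0,"wz":-0.1615,"hand":1},{"x":0.5515,"y":-0.6105,"z":0.0,"wz":-0.1615,"hand":1},{"x":0.5515,"y":-0.6105,"z":0.0,"wz":-0.1615,"hand":1},{"x":0.5515,"y":-0.6105,"z":0.0,"wz":-0.1615,"hand":1}]'
python3 -m jog '[{"hand":1},{"hand":1},{"hand":1}]'
python3 - <<'E'
from h import *
P,R=target(0,.035);print(P,rel(P,R),read_state()["t"],read_state()["wrist_force"])
c=capture("wrist");cv2.imwrite("pics/w1.png",c["pixels"][:,:,::-1])
for n in("top",):
    c=capture(n);im=c["pixels"][180:330,280:480];cv2.imwrite("pics/t1.png",cv2.resize(im,None,fx=4,fy=4,interpolation=2)[:,:,::-1])
E
```

```text
[ 0.39835888 -0.17692242  0.127     ] (array([ 0.5515, -0.6105,  0.1738]), array([ 0.    ,  0.    , -0.1615])) 0.8 [ 0.57420007 -0.27646984  0.3404842 ]invalid input at $[0]: expected keys wx, wy, wz, x, y, z, hand
invalid input at $[0]: expected keys wx, wy, wz, x, y, z, hand
```

View pics/w1.png

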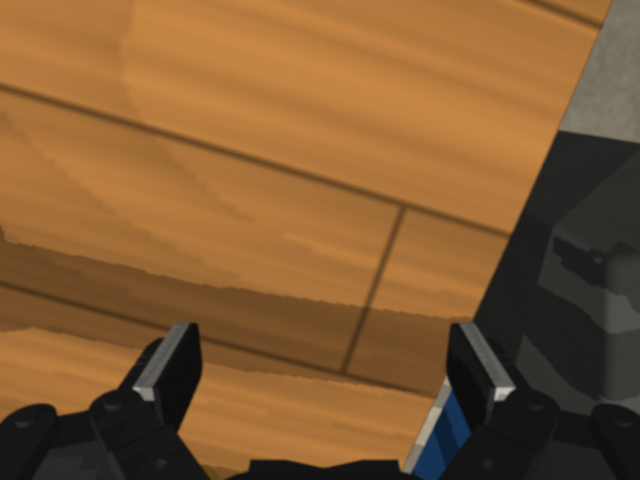

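The move was refused because every row needs all the keys. The view is still the start pose with the gripper open, so I'll resend the move in full.

```bash
python3 -m jog '[{"wx":0,"wy":0,"wz":-0.1615,"x":0.5515,"y":-0.6105,"z":0,"hand":1},{"wx":0,"wy":0,"wz":-0.1615,"x":0.5515,"y":-0.6105,"z":0,"hand":1},{"wx":0,"wy":0,"wz":-0.1615,"x":0.5515,"y":-0.6105,"z":0,"hand":1},{"wx":0,"wy":0,"wz":-0.1615,"x":0.5515,"y":-0.6105,"z":0,"hand":1},{"wx":0,"wy":0,"wz":-0.1615,"x":0.5515,"y":-0.6105,"z":0,"hand":1},{"wx":0,"wy":0,"wz":-0.1615,"x":0.5515,"y":-0.6105,"z":0,"hand":1},{"wx":0,"wy":0,"wz":-0.1615,"x":0.5515,"y":-0.6105,"z":0,"hand":1},{"wx":0,"wy":0,"wz":-0.1615,"x":0.5515,"y":-0.6105,"z":0,"hand":1},{"wx":0,"wy":0,"wz":-0.1615,"x":0.5515,"y":-0.6105,"z":0,"hand":1},{"wx":0,"wy":0,"wz":-0.1615,"x":0.5515,"y":-0.6105,"z":0,"hand":1},{"wx":0,"wy":0,"wz":-0.1615,"x":0.5515,"y":-0.6105,"z":0,"hand":1},{"wx":0,"wy":0,"wz":-0.1615,"x":0.5515,"y":-0.6105,"z":0,"hand":1}]'
python3 -m jog '[{"wx":0,"wy":0,"wz":0,"x":0,"y":0,"z":0,"hand":1},{"wx":0,"wy":0,"wz":0,"x":0,"y":0,"z":0,"hand":1},{"wx":0,"wy":0,"wz":0,"x":0,"y":0,"z":0,"hand":1}]'
python3 - <<'E'
from h import *
P,R=target(0,.035);print(P,rel(P,R),read_state()["t"],read_state()["wrist_force"])
c=capture("wrist");cv2.imwrite("pics/w2.png",c["pixels"][:,:,::-1])
P0,_=target(0,0);th=A0;u=np.array([-np.sin(th),np.cos(th)]);n=np.array([u[1],-u[0]])
for nm,q in(("piv",PIV),("face155",PIV-.155*u-.0065*n),("tip",PIV-.195*u)):print(nm,proj(c,[*q,.16]))
E
```

```text
t: 2.1
tcp_pos: [0.3988, -0.1761, 0.2316]
eef_rot: [0.001, 0.793, 0.609, -0.0]
wrist_force: [-1.7, -0.3, 0.0]
grip_width: -0.0001
finger_force: 0.0
t: 2.4
tcp_pos: [0.3977, -0.1783, 0.2312]
eef_rot: [-0.0, 0.795, 0.606, -0.0]
wrist_force: [0.3, 0.1, -0.5]
grip_width: 0.0001
finger_force: 0.0
[ 0.39835888 -0.17692242  0.127     ] (array([0.0024, 0.0005, 0.1736]), array([-0.0001, -0.    , -0.0005])) 2.4 [ 0.28339383  0.09025509 -0.54541457]
piv [[453.93009181 -84.08657716]]
face155 [[418.13398376 254.70023868]]
tip [[424.82223622 321.52461711]]
```

View pics/w2.png

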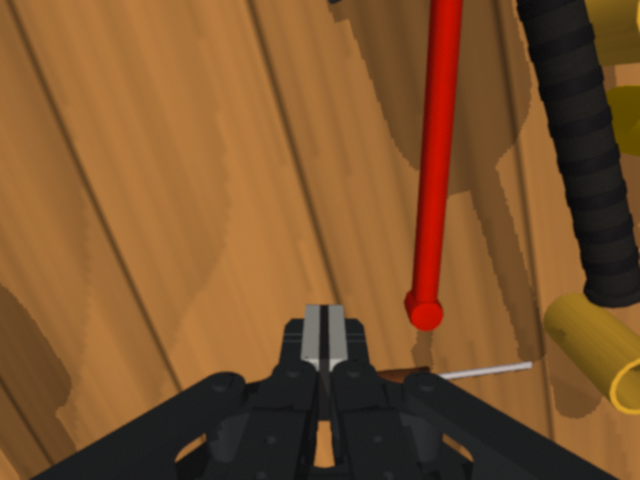

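The wrist view shows the lever's outer edge at about column 414, row 254, against a predicted 418. The fingers are shut at about (325,330), well outside the lever. I'll descend.

```bash
sed -i 's/PIV=.*;A0/PIV=np.array([.491,-.045]);A0/' h.py
python3 -m jog '[{"wx":0,"wy":0,"wz":0,"x":-0.003,"y":0,"z":0.08,"hand":1},{"wx":0,"wy":0,"wz":0,"x":-0.003,"y":0,"z":0.15,"hand":1},{"wx":0,"wy":0,"wz":0,"x":-0.003,"y":0,"z":0.1736,"hand":1},{"wx":0,"wy":0,"wz":0,"x":-0.003,"y":0,"z":0.1736,"hand":1},{"wx":0,"wy":0,"wz":0,"x":-0.003,"y":0.01,"z":0.1736,"hand":1},{"wx":0,"wy":0,"wz":0,"x":-0.003,"y":0.02,"z":0.1736,"hand":1},{"wx":0,"wy":0,"wz":0,"x":-0.003,"y":0.03,"z":0.1736,"hand":1},{"wx":0,"wy":0,"wz":0,"x":-0.003,"y":0.03,"z":0.1736,"hand":1},{"wx":0,"wy":0,"wz":0,"x":-0.003,"y":0.03,"z":0.1736,"hand":1}]'
python3 - <<'E'
from h import *
P,R=target(0,0);print(P,rel(P,R),read_state()["t"],read_state()["wrist_force"])
c=capture("wrist");cv2.imwrite("pics/w3.png",c["pixels"][:,:,::-1])
E
```

```text
t: 3.35
tcp_pos: [0.416, -0.1836, 0.1278]
eef_rot: [0.001, 0.794, 0.607, 0.0]
wrist_force: [-0.3, 0.1, 0.2]
grip_width: -0.0004
finger_force: 0.0
[ 0.43013712 -0.18908924  0.127     ] (array([-0.0027,  0.0252,  0.0014]), array([ 0.0002,  0.    , -0.    ])) 3.35 [-0.30839325  0.12371043  0.16317804]
```

View pics/w3.png

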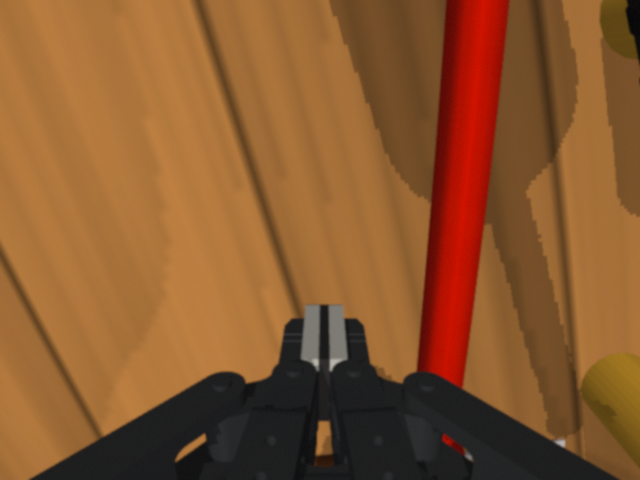

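The tip has the lever's outer edge about 90 px to its right, and no contact yet. The knuckles ride above the blade, so I'll raise the tip 7 mm and creep in.

```bash
python3 -m jog '[{"wx":0,"wy":0,"wz":0,"x":-0.002,"y":0.002,"z":-0.011,"hand":1},{"wx":0,"wy":0,"wz":0,"x":-0.002,"y":0.005,"z":-0.011,"hand":1},{"wx":0,"wy":0,"wz":0,"x":-0.002,"y":0.008,"z":-0.011,"hand":1},{"wx":0,"wy":0,"wz":0,"x":-0.002,"y":0.011,"z":-0.011,"hand":1},{"wx":0,"wy":0,"wz":0,"x":-0.002,"y":0.014,"z":-0.011,"hand":1},{"wx":0,"wy":0,"wz":0,"x":-0.002,"y":0.014,"z":-0.011,"hand":1}]'
python3 -m jog '[{"wx":0,"wy":0,"wz":0,"x":0,"y":0.003,"z":0,"hand":1},{"wx":0,"wy":0,"wz":0,"x":0,"y":0.003,"z":0,"hand":1}]'
python3 -m jog '[{"wx":0,"wy":0,"wz":0,"x":0,"y":0.003,"z":0,"hand":1},{"wx":0,"wy":0,"wz":0,"x":0,"y":0.003,"z":0,"hand":1}]'
python3 -m jog '[{"wx":0,"wy":0,"wz":0,"x":0,"y":0.003,"z":0,"hand":1},{"wx":0,"wy":0,"wz":0,"x":0,"y":0.003,"z":0,"hand":1}]'
python3 -m jog '[{"wx":0,"wy":0,"wz":0,"x":0,"y":0.003,"z":0,"hand":1},{"wx":0,"wy":0,"wz":0,"x":0,"y":0.003,"z":0,"hand":1}]'
```

```text
t: 4.0
tcp_pos: [0.4233, -0.1867, 0.1336]
eef_rot: [-0.0, 0.794, 0.607, 0.0]
wrist_force: [1.1, 0.1, 0.1]
grip_width: 0.0001
finger_force: 0.0
t: 4.2
tcp_pos: [0.425, -0.1872, 0.1337]
eef_rot: [0.0, 0.794, 0.607, 0.0]
wrist_force: [0.5, 0.6, 0.1]
grip_width: 0.0002
finger_force: 0.0
t: 4.4
tcp_pos: [0.4268, -0.1877, 0.1338]
eef_rot: [0.0, 0.794, 0.607, 0.0]
wrist_force: [0.7, -0.8, 0.3]
grip_width: -0.0001
finger_force: 0.0
t: 4.6
tcp_pos: [0.4285, -0.1882, 0.1338]
eef_rot: [0.0, 0.794, 0.607, 0.0]
wrist_force: [-1.0, -0.2, -0.1]
grip_width: 0.0004
finger_force: 0.0
t: 4.8
tcp_pos: [0.4303, -0.1887, 0.1338]
eef_rot: [0.0, 0.794, 0.607, 0.0]
wrist_force: [0.4, -0.2, 0.9]
grip_width: 0.0001
finger_force: 0.0
```

```bash
for i in 1; do :; done
python3 -m jog '[{"wx":0,"wy":0,"wz":0,"x":0,"y":0.003,"z":0,"hand":1},{"wx":0,"wy":0,"wz":0,"x":0,"y":0.003,"z":0,"hand":1}]' | grep -E "tcp|wrist"
python3 -m jog '[{"wx":0,"wy":0,"wz":0,"x":0,"y":0.003,"z":0,"hand":1},{"wx":0,"wy":0,"wz":0,"x":0,"y":0.003,"z":0,"hand":1}]'| grep -E "tcp|wrist"
python3 -m jog '[{"wx":0,"wy":0,"wz":0,"x":0,"y":0.003,"z":0,"hand":1},{"wx":0,"wy":0,"wz":0,"x":0,"y":0.003,"z":0,"hand":1}]'| grep -E "tcp|wrist"
python3 -m jog '[{"wx":0,"wy":0,"wz":0,"x":0,"y":0.003,"z":0,"hand":1},{"wx":0,"wy":0,"wz":0,"x":0,"y":0.003,"z":0,"hand":1}]'| grep -E "tcp|wrist"
python3 - <<'E'
from h import *
c=capture("wrist");cv2.imwrite("pics/w4.png",c["pixels"][:,:,::-1])
E
```

```text
tcp_pos: [0.432, -0.1891, 0.1338]
wrist_force: [-0.4, -0.2, -0.2]
tcp_pos: [0.4328, -0.1894, 0.1336]
wrist_force: [-1.8, -0.1, 0.4]
tcp_pos: [0.4347, -0.19, 0.1335]
wrist_force: [-2.8, 0.1, 1.2]
tcp_pos: [0.4366, -0.1905, 0.1335]
wrist_force: [-2.2, 0.8, 1.4]
```

View pics/w4.png

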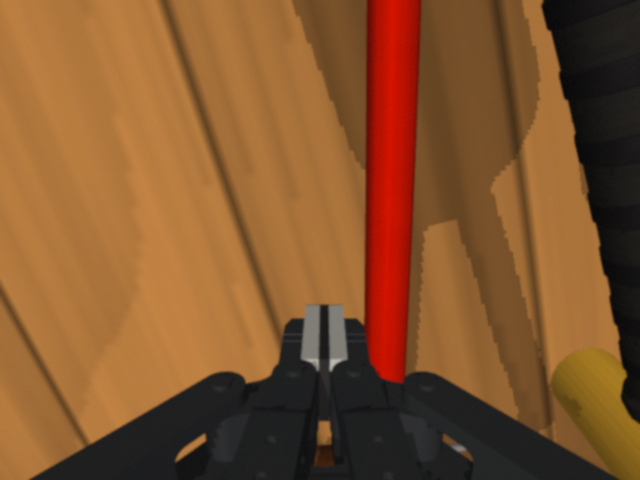

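Contact came at TCP x≈0.4323 with about 2 N. The finger back rests on the lever's outer face around column 367, and the bar is well clear at column 590. Next I'll compute the arc.

```bash
python3 - <<'E'
from h import *
for a in (.03,.06,.09,.12,.15,.18,.21,.24,.27,.28):
    P,R=target(a,0,z=.1335,half=.0122);print(a,P.round(4),*rel(P,R))
E
```

```text
0.03 [ 0.4367 -0.1914  0.1335] [-0.0013  0.0007 -0.    ] [-0.0002  0.     -0.0048]
0.06 [ 0.4411 -0.1929  0.1335] [-0.0019  0.0085 -0.    ] [-0.0002  0.     -0.0096]
0.09 [ 0.4456 -0.1944  0.1335] [-0.0023  0.0163 -0.    ] [-0.0002  0.     -0.0144]
0.12 [ 0.4501 -0.1957  0.1335] [-0.0024  0.0241 -0.    ] [-0.0002 -0.     -0.0191]
0.15 [ 0.4546 -0.1968  0.1335] [-0.0023  0.0319 -0.    ] [-0.0002 -0.     -0.0239]
0.18 [ 0.4592 -0.1979  0.1335] [-0.0019  0.0397 -0.0001] [-0.0002 -0.     -0.0287]
0.21 [ 0.4638 -0.1987  0.1335] [-0.0013  0.0475 -0.0001] [-0.0002 -0.     -0.0335]
0.24 [ 0.4684 -0.1995  0.1335] [-0.0005  0.0552 -0.0001] [-0.0002 -0.     -0.0382]
0.27 [ 0.4731 -0.2001  0.1335] [ 0.0006  0.063  -0.0001] [-0.0002 -0.     -0.043 ]
0.28 [ 0.4746 -0.2003  0.1335] [ 0.001   0.0655 -0.0001] [-0.0002 -0.     -0.0446]
```

```bash
python3 -m jog '[{"wx":0,"wy":0,"wz":-0.005,"x":-0.001,"y":0.002,"z":0,"hand":1},{"wx":0,"wy":0,"wz":-0.007,"x":-0.0015,"y":0.006,"z":0,"hand":1},{"wx":0,"wy":0,"wz":-0.01,"x":-0.002,"y":0.01,"z":0,"hand":1},{"wx":0,"wy":0,"wz":-0.013,"x":-0.002,"y":0.014,"z":0,"hand":1},{"wx":0,"wy":0,"wz":-0.0155,"x":-0.002,"y":0.018,"z":0,"hand":1},{"wx":0,"wy":0,"wz":-0.018,"x":-0.0024,"y":0.022,"z":0,"hand":1},{"wx":0,"wy":0,"wz":-0.02,"x":-0.0024,"y":0.026,"z":0,"hand":1},{"wx":0,"wy":0,"wz":-0.0225,"x":-0.0023,"y":0.03,"z":0,"hand":1},{"wx":0,"wy":0,"wz":-0.025,"x":-0.002,"y":0.034,"z":0,"hand":1},{"wx":0,"wy":0,"wz":-0.0275,"x":-0.002,"y":0.038,"z":0,"hand":1},{"wx":0,"wy":0,"wz":-0.03,"x":-0.002,"y":0.042,"z":0,"hand":1},{"wx":0,"wy":0,"wz":-0.032,"x":-0.0015,"y":0.0455,"z":0,"hand":1}]'
python3 - <<'E'
from h import *
for a in (.21,.24,.27,.28,.29):
    P,R=target(a,0,z=.1335,half=.0122);print(a,P.round(4),*rel(P,R))
E
```

```text
t: 6.85
tcp_pos: [0.4626, -0.1987, 0.1335]
eef_rot: [-0.001, 0.729, 0.684, -0.0]
wrist_force: [-6.0, 0.6, 1.5]
grip_width: 0.0
finger_force: 2.8
0.21 [ 0.4638 -0.1987  0.1335] [ 0.0001  0.0021 -0.    ] [-0.0002  0.     -0.0013]
0.24 [ 0.4684 -0.1995  0.1335] [-0.0007  0.0099 -0.    ] [-0.0002 -0.     -0.0061]
0.27 [ 0.4731 -0.2001  0.1335] [-0.0012  0.0176 -0.    ] [-0.0002 -0.     -0.0109]
0.28 [ 0.4746 -0.2003  0.1335] [-0.0013  0.0202 -0.    ] [-0.0002 -0.     -0.0124]
0.29 [ 0.4762 -0.2004  0.1335] [-0.0014  0.0228 -0.    ] [-0.0002 -0.     -0.014 ]
```

```bash
python3 -m jog '[{"wx":0,"wy":0,"wz":-0.003,"x":-0.0003,"y":0.004,"z":0,"hand":1},{"wx":0,"wy":0,"wz":-0.005,"x":-0.0006,"y":0.008,"z":0,"hand":1},{"wx":0,"wy":0,"wz":-0.0075,"x":-0.0008,"y":0.012,"z":0,"hand":1},{"wx":0,"wy":0,"wz":-0.009,"x":-0.001,"y":0.014,"z":0,"hand":1},{"wx":0,"wy":0,"wz":-0.009,"x":-0.001,"y":0.014,"z":0,"hand":1}]'|grep -E "tcp|wrist"
python3 -m jog '[{"wx":0,"wy":0,"wz":-0.001,"x":0,"y":0.0015,"z":0,"hand":1},{"wx":0,"wy":0,"wz":-0.001,"x":0,"y":0.0015,"z":0,"hand":1}]'|grep -E "tcp|wrist"
python3 -m jog '[{"wx":0,"wy":0,"wz":-0.001,"x":0,"y":0.0015,"z":0,"hand":1},{"wx":0,"wy":0,"wz":-0.001,"x":0,"y":0.0015,"z":0,"hand":1}]'|grep -E "tcp|wrist"
```

```text
tcp_pos: [0.4705, -0.2002, 0.1335]
wrist_force: [-6.4, -0.0, 1.6]
tcp_pos: [0.4712, -0.2003, 0.1335]
wrist_force: [-6.5, 0.3, 1.7]
tcp_pos: [0.472, -0.2004, 0.1335]
wrist_force: [-6.7, 0.3, 1.8]
```

```bash
python3 -m jog '[{"wx":0,"wy":0,"wz":-0.0008,"x":0,"y":0.001,"z":0,"hand":1},{"wx":0,"wy":0,"wz":-0.0008,"x":0,"y":0.001,"z":0,"hand":1}]'|grep -E "tcp|wrist"
python3 -m jog '[{"wx":0,"wy":0,"wz":-0.0008,"x":0,"y":0.001,"z":0,"hand":1},{"wx":0,"wy":0,"wz":-0.0008,"x":0,"y":0.001,"z":0,"hand":1}]'|grep -E "tcp|wrist"
python3 -m jog '[{"wx":0,"wy":0,"wz":-0.0008,"x":0,"y":0.001,"z":0,"hand":1},{"wx":0,"wy":0,"wz":-0.0008,"x":0,"y":0.001,"z":0,"hand":1}]'|grep -E "tcp|wrist"
```

```text
tcp_pos: [0.4726, -0.2006, 0.1335]
wrist_force: [-7.1, -0.6, 1.7]
tcp_pos: [0.4731, -0.2007, 0.1335]
wrist_force: [-7.0, -0.8, 2.3]
tcp_pos: [0.4737, -0.2007, 0.1335]
wrist_force: [-6.8, 0.2, 2.5]
```

```bash
python3 -m jog '[{"wx":0,"wy":0,"wz":-0.0008,"x":0,"y":0.001,"z":0,"hand":1},{"wx":0,"wy":0,"wz":-0.0008,"x":0,"y":0.001,"z":0,"hand":1}]'|grep -E "tcp|wrist"
python3 -m jog '[{"wx":0,"wy":0,"wz":-0.0008,"x":0,"y":0.001,"z":0,"hand":1},{"wx":0,"wy":0,"wz":-0.0008,"x":0,"y":0.001,"z":0,"hand":1}]'|grep -E "tcp|wrist"
```

```text
tcp_pos: [0.4743, -0.2009, 0.1335]
wrist_force: [-6.2, -0.5, 3.3]
tcp_pos: [0.4748, -0.2009, 0.1335]
wrist_force: [-6.2, -0.7, 2.6]
```

```bash
python3 -m jog '[{"wx":0,"wy":0,"wz":-0.0008,"x":0,"y":0.001,"z":0,"hand":1},{"wx":0,"wy":0,"wz":-0.0008,"x":0,"y":0.001,"z":0,"hand":1}]'|grep -E "tcp|wrist|finger"
python3 - <<'E'
from h import *
c=capture("wrist");cv2.imwrite("pics/w5.png",c["pixels"][:,:,::-1])
d=silhouettes(c,"brake_lever")[0];m=d["pixels"]&redpts(c);v,u=np.nonzero(m)
W=unproj(c,np.c_[u,v],.16)[:,:2]
vx,vy,x0,y0=cv2.fitLine(W.astype(np.float32),cv2.DIST_L1,0,.01,.01).ravel();print("lever world ang",np.arctan(-vx/vy),x0,y0, len(u))
g=cv2.cvtColor(c["pixels"],cv2.COLOR_RGB2GRAY);b=(g<45);b[:,:430]=0;b[330:]=0
v,u=np.nonzero(b);W=unproj(c,np.c_[u,v],.157)[:,:2]
vx,vy,x0,y0=cv2.fitLine(W.astype(np.float32),cv2.DIST_L1,0,.01,.01).ravel();print("bar ang",np.arctan(-vx/vy),x0,y0,len(u))
E
```

```text
tcp_pos: [0.4754, -0.201, 0.1335]
wrist_force: [-6.0, 0.6, 2.0]
finger_force: 3.4Traceback (most recent call last):
  File "<stdin>", line 3, in <module>
IndexError: list index out of range
```

View pics/w5.png

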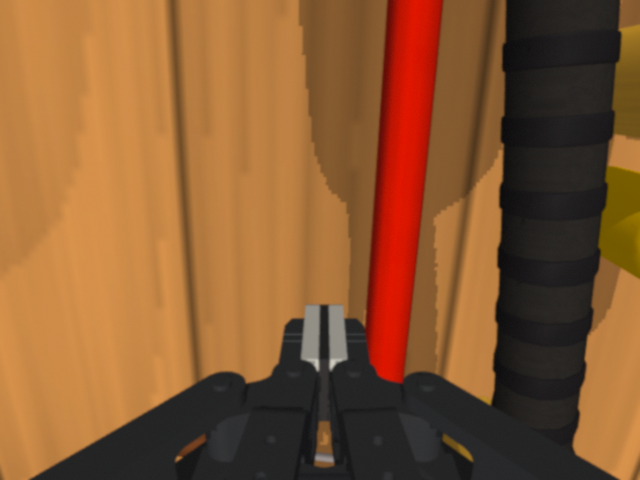

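The lever is against the finger with its outer edge at about (370,340), and the bar is still clear at columns 495 and up. I'll measure the splay.

```bash
python3 - <<'E'
from h import *
c=capture("wrist");m=redpts(c);m[310:]=0;v,u=np.nonzero(m)
def fit(c,m,z):
    v,u=np.nonzero(m);W=unproj(c,np.c_[u,v],z)[:,:2]
    vx,vy,x0,y0=cv2.fitLine(W.astype(np.float32),cv2.DIST_L1,0,.01,.01).ravel();return np.arctan(-vx/vy),x0,y0,len(u)
m[:20]=0;L=fit(c,m,.16)
g=cv2.cvtColor(c["pixels"],cv2.COLOR_RGB2GRAY);b=(g<75);b[:,:490]=0;b[340:]=0;b[:20]=0
b=cv2.morphologyEx(b.astype(np.uint8),cv2.MORPH_OPEN,np.ones((15,15)))>0
B=fit(c,b,.157);print(L,B,"splay",B[0]-L[0])
s=read_state();print(s["tcp_pos"],s["wrist_force"],s["t"]);q=s["eef_rot"];print("tool ang",np.pi/2-2*np.arctan2(q[2],q[1]))
# pivot consistent with lever length: intersection of rest line and current line
c2=capture("top");m=redpts(c2);mm=np.zeros_like(m);mm[245:300,318:420]=1
print(fit(c2,m&mm,.16))
E
```

```text
(np.float32(0.019388989), np.float32(0.49401176), np.float32(-0.13265839), 14088) (np.float32(0.18038282), np.float32(0.53708553), np.float32(-0.13816313), 33715) splay 0.16099383
[ 0.4753095  -0.20100308  0.13350814] [-7.30273627 -0.968488    1.59565468] 9.1
tool ang -0.03424981622030465
(np.float32(-0.0035784997), np.float32(0.49424148), np.float32(-0.0989198), 432)
```

Splay is about 0.15–0.16, against 0.12 at the stop, so about 5 mm of travel is left. I'll continue without turning.

```bash
python3 -m jog '[{"wx":0,"wy":0,"wz":0,"x":0,"y":0.0015,"z":0,"hand":1},{"wx":0,"wy":0,"wz":0,"x":0,"y":0.003,"z":0,"hand":1},{"wx":0,"wy":0,"wz":0,"x":0,"y":0.003,"z":0,"hand":1}]'|grep -E "tcp|wrist"
python3 -m jog '[{"wx":0,"wy":0,"wz":0,"x":0,"y":0.0015,"z":0,"hand":1},{"wx":0,"wy":0,"wz":0,"x":0,"y":0.0015,"z":0,"hand":1}]'|grep -E "tcp|wrist"
python3 -m jog '[{"wx":0,"wy":0,"wz":0,"x":0,"y":0.001,"z":0,"hand":1},{"wx":0,"wy":0,"wz":0,"x":0,"y":0.001,"z":0,"hand":1}]'|grep -E "tcp|wrist"
```

```text
tcp_pos: [0.477, -0.2011, 0.1335]
wrist_force: [-6.6, -0.7, 3.3]
tcp_pos: [0.477, -0.2011, 0.1335]
wrist_force: [-8.3, -0.6, 4.8]
tcp_pos: [0.477, -0.2011, 0.1335]
wrist_force: [-10.6, -0.2, 6.8]
```

It has come up firm: the TCP has stopped at 0.477 while the force climbs. I'll add a touch more and hold for over 2 s.

```bash
python3 -m jog '[{"wx":0,"wy":0,"wz":0,"x":0,"y":0.0007,"z":0,"hand":1},{"wx":0,"wy":0,"wz":0,"x":0,"y":0.0007,"z":0,"hand":1},{"wx":0,"wy":0,"wz":0,"x":0,"y":0.0007,"z":0,"hand":1}]'|grep -E "t:|tcp|wrist"
python3 -m jog '[{"wx":0,"wy":0,"wz":0,"x":0,"y":0,"z":0,"hand":1},{"wx":0,"wy":0,"wz":0,"x":0,"y":0,"z":0,"hand":1},{"wx":0,"wy":0,"wz":0,"x":0,"y":0,"z":0,"hand":1},{"wx":0,"wy":0,"wz":0,"x":0,"y":0,"z":0,"hand":1},{"wx":0,"wy":0,"wz":0,"x":0,"y":0,"z":0,"hand":1},{"wx":0,"wy":0,"wz":0,"x":0,"y":0,"z":0,"hand":1},{"wx":0,"wy":0,"wz":0,"x":0,"y":0,"z":0,"hand":1},{"wx":0,"wy":0,"wz":0,"x":0,"y":0,"z":0,"hand":1},{"wx":0,"wy":0,"wz":0,"x":0,"y":0,"z":0,"hand":1},{"wx":0,"wy":0,"wz":0,"x":0,"y":0,"z":0,"hand":1},{"wx":0,"wy":0,"wz":0,"x":0,"y":0,"z":0,"hand":1},{"wx":0,"wy":0,"wz":0,"x":0,"y":0,"z":0,"hand":1}]'|grep -E "t:|tcp|wrist"
python3 -m jog '[{"wx":0,"wy":0,"wz":0,"x":0,"y":0,"z":0,"hand":1},{"wx":0,"wy":0,"wz":0,"x":0,"y":0,"z":0,"hand":1},{"wx":0,"wy":0,"wz":0,"x":0,"y":0,"z":0,"hand":1},{"wx":0,"wy":0,"wz":0,"x":0,"y":0,"z":0,"hand":1},{"wx":0,"wy":0,"wz":0,"x":0,"y":0,"z":0,"hand":1},{"wx":0,"wy":0,"wz":0,"x":0,"y":0,"z":0,"hand":1},{"wx":0,"wy":0,"wz":0,"x":0,"y":0,"z":0,"hand":1},{"wx":0,"wy":0,"wz":0,"x":0,"y":0,"z":0,"hand":1},{"wx":0,"wy":0,"wz":0,"x":0,"y":0,"z":0,"hand":1},{"wx":0,"wy":0,"wz":0,"x":0,"y":0,"z":0,"hand":1},{"wx":0,"wy":0,"wz":0,"x":0,"y":0,"z":0,"hand":1},{"wx":0,"wy":0,"wz":0,"x":0,"y":0,"z":0,"hand":1}]'|grep -E "t:|tcp|wrist"
python3 - <<'E'
from h import *
P,R=target(0,-.003,half=.0122,z=.1335);print(P,*rel(P,R))
for a in(.18,.09):
    P,R=target(a,0,half=.0122,z=.1335);print(a,P,*rel(P,R))
E
```

```text
t: 10.15
tcp_pos: [0.477, -0.2011, 0.1334]
eef_rot: [-0.002, 0.695, 0.719, -0.003]
wrist_force: [-10.9, -1.2, 5.1]
t: 11.35
tcp_pos: [0.477, -0.2011, 0.1335]
eef_rot: [-0.002, 0.695, 0.719, -0.003]
wrist_force: [-11.8, -0.1, 6.8]
t: 12.55
tcp_pos: [0.477, -0.201, 0.1335]
eef_rot: [-0.002, 0.695, 0.719, -0.003]
wrist_force: [-10.5, -1.1, 6.6]
[ 0.43525211 -0.19047736  0.1335    ] [ 0.02   -0.069   0.0004] [-0.0012  0.0003  0.0475]
0.18 [ 0.45920837 -0.19785281  0.1335    ] [ 0.0063 -0.0295  0.0001] [-0.0012  0.0002  0.0189]
0.09 [ 0.44559885 -0.19437679  0.1335    ] [ 0.0129 -0.0519  0.0003] [-0.0012  0.0003  0.0332]
```

Held firm for more than 2.5 s at about 12 N. Now I'll ease it out slowly, following the arc.

```bash
python3 -m jog '[{"wx":0,"wy":0,"wz":0,"x":0,"y":0,"z":0,"hand":1},{"wx":0,"wy":0,"wz":0,"x":0,"y":0,"z":0,"hand":1},{"wx":0,"wy":0,"wz":0.001,"x":0.0004,"y":-0.002,"z":0,"hand":1},{"wx":0,"wy":0,"wz":0.003,"x":0.001,"y":-0.005,"z":0,"hand":1},{"wx":0,"wy":0,"wz":0.005,"x":0.0016,"y":-0.008,"z":0,"hand":1},{"wx":0,"wy":0,"wz":0.007,"x":0.0023,"y":-0.011,"z":0,"hand":1},{"wx":0,"wy":0,"wz":0.009,"x":0.003,"y":-0.014,"z":0,"hand":1},{"wx":0,"wy":0,"wz":0.011,"x":0.0036,"y":-0.017,"z":0,"hand":1},{"wx":0,"wy":0,"wz":0.013,"x":0.0043,"y":-0.02,"z":0,"hand":1},{"wx":0,"wy":0,"wz":0.015,"x":0.005,"y":-0.023,"z":0,"hand":1},{"wx":0,"wy":0,"wz":0.017,"x":0.0057,"y":-0.026,"z":0,"hand":1},{"wx":0,"wy":0,"wz":0.019,"x":0.0064,"y":-0.029,"z":0,"hand":1}]'|grep -E "t:|tcp|wrist"
python3 - <<'E'
from h import *
for a in(.18,.09,0):
    P,R=target(a,0,half=.0122,z=.1335);print(a,P,*rel(P,R))
E
```

```text
t: 13.75
tcp_pos: [0.4618, -0.1982, 0.1335]
eef_rot: [0.0, 0.737, 0.676, -0.001]
wrist_force: [-5.2, -1.4, 1.4]
0.18 [ 0.45920837 -0.19785281  0.1335    ] [ 0.0003 -0.0044  0.0001] [-0.0003  0.0003 -0.0001]
0.09 [ 0.44559885 -0.19437679  0.1335    ] [ 0.0041 -0.0275  0.0001] [-0.0002  0.0004  0.0142]
0 [ 0.43235683 -0.18969163  0.1335    ] [ 0.01   -0.0501  0.0001] [-0.0002  0.0004  0.0285]
```

```bash
python3 -m jog '[{"wx":0,"wy":0,"wz":0,"x":0.0003,"y":-0.003,"z":0,"hand":1},{"wx":0,"wy":0,"wz":0.0015,"x":0.0006,"y":-0.006,"z":0,"hand":1},{"wx":0,"wy":0,"wz":0.003,"x":0.001,"y":-0.009,"z":0,"hand":1},{"wx":0,"wy":0,"wz":0.005,"x":0.0015,"y":-0.012,"z":0,"hand":1},{"wx":0,"wy":0,"wz":0.007,"x":0.002,"y":-0.015,"z":0,"hand":1},{"wx":0,"wy":0,"wz":0.009,"x":0.0025,"y":-0.018,"z":0,"hand":1},{"wx":0,"wy":0,"wz":0.011,"x":0.003,"y":-0.021,"z":0,"hand":1},{"wx":0,"wy":0,"wz":0.0125,"x":0.0035,"y":-0.024,"z":0,"hand":1},{"wx":0,"wy":0,"wz":0.014,"x":0.0042,"y":-0.027,"z":0,"hand":1},{"wx":0,"wy":0,"wz":0.016,"x":0.005,"y":-0.03,"z":0,"hand":1},{"wx":0,"wy":0,"wz":0.018,"x":0.0056,"y":-0.033,"z":0,"hand":1},{"wx":0,"wy":0,"wz":0.02,"x":0.0063,"y":-0.036,"z":0,"hand":1}]'|grep -E "t:|tcp|wrist"
python3 - <<'E'
from h import *
P,R=target(0,0,half=.0122,z=.1335);print(P,*rel(P,R))
E
```

```text
t: 14.95
tcp_pos: [0.4419, -0.191, 0.1338]
eef_rot: [0.0, 0.778, 0.629, 0.0]
wrist_force: [-3.9, -1.9, -0.1]
[ 0.43235683 -0.18969163  0.1335    ] [-0.0013 -0.0159  0.0005] [0.0001 0.     0.0086]
```

Still in contact at about 4 N. I'll ease out the last ~10 mm at 12 mm/s and go just past the rest position.

```bash
python3 -m jog '[{"wx":0,"wy":0,"wz":0.001,"x":0,"y":-0.002,"z":0,"hand":1},{"wx":0,"wy":0,"wz":0.002,"x":0,"y":-0.004,"z":0,"hand":1},{"wx":0,"wy":0,"wz":0.003,"x":0,"y":-0.006,"z":0,"hand":1},{"wx":0,"wy":0,"wz":0.004,"x":0,"y":-0.008,"z":0,"hand":1},{"wx":0,"wy":0,"wz":0.005,"x":0,"y":-0.01,"z":0,"hand":1},{"wx":0,"wy":0,"wz":0.006,"x":0,"y":-0.012,"z":0,"hand":1},{"wx":0,"wy":0,"wz":0.007,"x":0,"y":-0.014,"z":0,"hand":1},{"wx":0,"wy":0,"wz":0.008,"x":0,"y":-0.016,"z":0,"hand":1},{"wx":0,"wy":0,"wz":0.0085,"x":0,"y":-0.018,"z":0,"hand":1},{"wx":0,"wy":0,"wz":0.0085,"x":0,"y":-0.02,"z":0,"hand":1},{"wx":0,"wy":0,"wz":0.0085,"x":0,"y":-0.022,"z":0,"hand":1}]'|grep -E "t:|tcp|wrist"
python3 -m jog '[{"wx":0,"wy":0,"wz":0,"x":0,"y":-0.002,"z":0,"hand":1},{"wx":0,"wy":0,"wz":0,"x":0,"y":-0.004,"z":0,"hand":1},{"wx":0,"wy":0,"wz":0,"x":0,"y":-0.006,"z":0,"hand":1},{"wx":0,"wy":0,"wz":0,"x":0,"y":-0.006,"z":0,"hand":1}]'|grep -E "t:|tcp|wrist"
```

```text
t: 16.05
tcp_pos: [0.4298, -0.1882, 0.1342]
eef_rot: [0.001, 0.794, 0.608, 0.001]
wrist_force: [-0.0, -0.1, -0.4]
t: 16.45
tcp_pos: [0.4252, -0.187, 0.1337]
eef_rot: [-0.0, 0.794, 0.608, -0.0]
wrist_force: [-0.6, 0.3, -0.5]
```

Force is zero and the finger is past the rest position. I'll move back 35 mm, rise, and check.

```bash
python3 -m jog '[{"wx":0,"wy":0,"wz":0,"x":0,"y":-0.02,"z":0,"hand":1},{"wx":0,"wy":0,"wz":0,"x":0,"y":-0.05,"z":0,"hand":1},{"wx":0,"wy":0,"wz":0,"x":0,"y":-0.06,"z":0,"hand":1},{"wx":0,"wy":0,"wz":0,"x":0,"y":-0.06,"z":-0.06,"hand":1},{"wx":0,"wy":0,"wz":0,"x":0,"y":-0.06,"z":-0.12,"hand":1},{"wx":0,"wy":0,"wz":0,"x":0,"y":-0.06,"z":-0.18,"hand":1},{"wx":0,"wy":0,"wz":0,"x":0,"y":-0.06,"z":-0.2,"hand":1},{"wx":0,"wy":0,"wz":0,"x":0,"y":-0.06,"z":-0.2,"hand":1},{"wx":0,"wy":0,"wz":0,"x":0,"y":-0.06,"z":-0.2,"hand":1},{"wx":0,"wy":0,"wz":0,"x":0,"y":-0.06,"z":-0.2,"hand":1}]'|grep -E "t:|tcp|wrist"
python3 - <<'E'
from h import *
c=capture("top");cv2.imwrite("pics/t9.png",c["pixels"][:,:,::-1])
E
```

```text
t: 17.45
tcp_pos: [0.3892, -0.177, 0.2516]
eef_rot: [-0.002, 0.794, 0.608, -0.001]
wrist_force: [0.0, -0.4, 0.3]
```

View pics/t9.png

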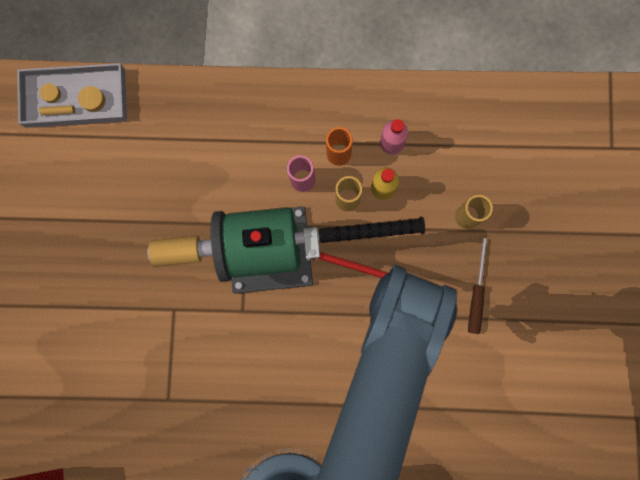

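The lever is back at its rest line, from (320,256) to (385,275). The sleeves, bottle and scraper are where they were, and the arm is clear.

```bash
python3 -c "from rig import *;print(sign_off())"
```

```text
the job is handed in; nothing more can be done
None
```

The brake lever was pressed until it came up firm, held for over 2 s at about 12–14 N, and eased back out under the fingers to rest; the arm is clear, nothing else was moved, and the job is handed in.

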